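# First light pass on the cover screws, crosswise

## Robot

A 6-joint arm with a two-finger parallel gripper is mounted at the origin on a cart in front of the work surface, level with it; the furniture and walls round the work are solid. World frame = base frame: x ahead of the robot, y to its left, z up, the work surface at z = 0. Lengths are in m, angles in degrees, forces in N, time in s.
With the tool pointing down it reaches from about 0.425 to 0.925 m from the base axis. Payload 12.5 kg.
Tool frame: the origin (TCP) lies at the very end of the fingers, on their centre line; the grasp point (between the pads) lies 19 mm behind it; z points along the fingers, y is the line along which they close (so a half turn about z gives the same grasp; the last joint's range is limited). The gripper opens to 85 mm and grips with 20 to 120 N. Pads are 22 mm wide; open, the fingers measure 114 mm over their backs; the gripper's body (76 mm by 85 mm) begins 54 mm behind the grasp point. The pads swing forward as they close: fully open they stand 13 mm farther back than shut.
Start: joints at [63.965, 28.126, 89.318, -0, 62.55, -6.05], TCP at [0.214, 0.587, 0.231] pointing down, gripper open.
Joint ranges: [-177.58, 177.58], [-47.91, 125.51], [2.72, 160], [-65.01, 245.01], [3.68, 167.84], [-153.87, 153.87]. Speed limits (degrees/s): [127.2, 127.2, 159.86, 180, 180, 180].

## Interface

Orientations are given as [roll, pitch, yaw] about the fixed x, y, z axes, in that order (R = Rz(yaw) Ry(pitch) Rx(roll)).
In Python, from cell import monitor, read_camera, camera_model, manip, find_in, landmark_of gives the robot as it stands.
- The arm moves only by the tool apply_moves, never from a script. Its arguments are lists of equal length, an entry for each row: "hand": the opening, from 0 (shut) to 1 (fully open); "xyz": the shift along the tool's x, y, z in m, a list of three; "turn": the turn about the tool's z in rad. In form: {"hand": [hand, ...], "xyz": [[tx, ty, tz], ...], "turn": [turn, ...]}. A call has 1 to 12 rows; each row shifts and turns the commanded pose from where the row before left it, along the tool's axes as they then stand; what a row does not reach is not made up. A row lasts 1/8 s, in which the tool goes at most 62.5 mm and 10.7 degrees, less where a joint would pass 70% of its speed; a pose out of reach is approached as far as the arm can. A call with a gripper value outside its range is refused whole. The fingers move at their own pace and stop on an object; "grip_force" is the grip in N (left out, the last holds). Time passes only in rows, so rows that do not move let the fingers close. It gives the time, the measured TCP pose, the force, the opening and the grip force at its end, in the units of the state.
- monitor.sense(): the state, without advancing time (a new reading comes with each control period).
- read_camera(name): name is "side" or "top"; returns the picture (384x512x3 uint8, red, green, blue); there is no depth.
- camera_model(name): a dict with "intrinsics" (3x3 intrinsics, pixels), "view" (4x4, takes a point from world to camera coordinates). Camera axes: x right, y up, looking along -z (the intrinsics and any distortion apply to the point x, -y, -z); pixel columns grow to the right and rows downward; lengths in m; the calibration is good to about 2 mm. A picture is of the moment at which its call begins. camera_model takes no time and is no camera call.
- manip.sign_off(): hands the job in; it is judged then, once.
Trained networks look in the newest picture that a camera, given by its name, has taken for a name from the list of things; names that differ only in an ending like _2 or _b are one class to them, and where a whole thing is asked for, a point or a joint stands for the part that bears it (a point fixed in the world has none). Each returns a list of dicts, best first, with "confidence" (0 to 1); they miss things now and then, are a little off and sometimes report something else, mostly with a low value. They report only what shows in the picture. A call takes as long as a camera call.
- find_in(camera, label): "bbox" ([centre column, centre row, width, height] in pixels, round what is visible of it).
- landmark_of(camera, label): "point" ([column, row] in pixels: a listed point, or the origin of a listed thing).
The state is a dict: "t": time; "joints": joint angles; "qd": joint speeds; "effort": joint torques, N m; "eef_pos": TCP position; "ee_rot": TCP orientation; "contact_force": force on the tool from outside, world axes, zero at the start; "moment": the same for the moment, N m; "gripper_width": finger opening in m; "grasp_force": force on a finger pad.
Only numpy, scipy, OpenCV 4.12 (cv2) and the standard library are available. Lean on these libraries where they do the work, as an engineer would, in place of code of your own. Each camera call takes 0.05 s, during which the arm holds its last target. There are 200 camera calls.

## Task

Start tightening the round cover in cross order with the upright slotted key: fit the key over the bar-headed screw beside the hose stub and turn it clockwise, only until its bar points at the middle of the cover, then do the same with the screw straight across from it. Leave the other two screws as they are and turn none of them with the bare fingers. Afterwards stand the key upright on the cabinet top, off the cover, and let go.

Things in the scene. Friction and masses are not known exactly. Their poses are not given: they have to be found in the camera images.
- cover: Fixed round grey cover, 176 mm across; origin at the centre of its underside on the cabinet top, z up. Flat face 22 mm up, hub in the middle 40 mm across, 28 mm up. A hose stub 16 mm thick sticks out level at +x to 112 mm from the centre. Four screws 60 mm from the centre, at +x (stub screw), +y (left), -x (across) and -y (right).
- key: Loose steel key, 0.3 kg, 120 mm high, standing; origin at the centre of its underside, z up. Foot 46 (x) by 40 (y) mm, cut through along x by a slot 12 mm wide, 30 mm deep, its mouth flared to 24 mm in the lowest 10 mm. Handle: block 30 (x) by 24 (y) mm, 76 to 120 mm up, gripped from above. Over a bar with its underside 4 mm above the cover's face it is well seated; play 6 degrees each way.
- stub_screw (a joint): Screw at the stub. Head: upright bar 40 mm long, 8 mm thick, top 28 mm above the cover's face; turns on its upright axis, friction 0.12 N m, stays where left, does not sink. Joint in rad: 0 when the bar points at the cover's middle, growing clockwise from above; starts -1.05 to -0.8 (bar turned counter-clockwise from the line to the middle), range -1.3 to 0.7.
- across_screw (a joint): The same kind of screw, straight across the cover from the stub screw (cover's -x); its joint reads likewise.
- left_screw (a joint): The same kind of screw at the cover's +y; its joint reads likewise. To be left alone.
- right_screw (a joint): The same kind of screw at the cover's -y; its joint reads likewise. To be left alone.

How it is judged (in metres and radians):
On the way, in this order (a step that is already met when the one before it is completed fails the run):
1. the stub screw's bar points at the middle of the cover (within 15 degrees) while the screw across is not yet turned (value of joint stub_screw between -0.262 and 0.262 rad and value of joint across_screw below -0.65 rad), for 0.2 s.
2. the across screw's bar points at the middle of the cover too (within 15 degrees) (value of joint stub_screw between -0.262 and 0.262 rad and value of joint across_screw between -0.262 and 0.262 rad), for 0.2 s.
At the end, for the whole second after the job is handed in: the bars of the stub screw and the across screw point at the middle of the cover within 15 degrees, the left and right screws are still about as they were (not turned past -0.65 rad), and the key stands released, upright (within 10 degrees) and at rest on the cabinet top, off the cover (all of step 2 and value of joint each of left_screw, right_screw below -0.65 rad and height (world z) of key between -0.01 and 0.01 m and angle between key's own z axis and vertical below 0.17 rad and linear speed of key below 0.02 m/s); the robot touches nothing.
It fails at once if the left or right screw is turned (value of joint any of left_screw, right_screw above -0.65 rad).
It fails at once if the fingers push on the cover or its screws (more than 3 N) (contact force between the fingers and cover above 3 N).
It also fails if it takes over 56 s, if anything falls off the work surface, if the arm or the gripper's body presses on something with over 40 N, if the wrist force passes 120 N, or if a joint passes its speed limit or range.

## Working session

There is one attempt and no reset: what is moved stays moved. The work goes in short steps, Python scripts to look and compute and a tool call to move; the robot and the scene stay as the last step left them, time stands still between calls to the robot, and variables do not carry over. Pictures are saved under pics/ and viewed, at most 10 in all, crops included, and the job is handed in when it is done.

Besides the shell and the picture viewer there is one more tool, called by a JSON object that holds its "method" and its "body". apply_moves: Moves the arm, as the interface text tells. Its arguments: {"type":"object","properties":{"hand":{"type":"array"},"xyz":{"type":"array"},"turn":{"type":"array"},"grip_force":{"type":"number"}},"required":["hand","xyz","turn"]}

```bash
ls; mkdir -p pics; cat > h.py <<'E'
import numpy as np, cv2
from cell import monitor, read_camera, camera_model, manip, find_in, landmark_of
def ray(cam,p):
    m=camera_model(cam);K=np.array(m["intrinsics"]);V=np.array(m["view"])
    d=np.linalg.inv(K)@[p[0],p[1],1]; d=np.array([d[0],-d[1],-d[2]])
    R=V[:3,:3];o=-R.T@V[:3,3]; return o,R.T@d
def atz(cam,p,z):
    o,d=ray(cam,p); return o+d*(z-o[2])/d[2]
def proj(cam,P):
    m=camera_model(cam);K=np.array(m["intrinsics"]);V=np.array(m["view"])
    c=V[:3,:3]@np.array(P)+V[:3,3]; q=K@[c[0],-c[1],-c[2]]; return q[:2]/q[2]
def snap(cam,f):
    im=read_camera(cam); cv2.imwrite("pics/"+f,cv2.cvtColor(im,cv2.COLOR_RGB2BGR)); return im
E
python3 - <<'E'
from h import *
np.set_printoptions(precision=4,suppress=True)
for c in("top","side"):
    snap(c,c+"0.png"); m=camera_model(c); print(m)
    for l in("cover","key","stub_screw","across_screw","left_screw","right_screw"):
        print(c,l,[(np.round(r["bbox"],1),round(r["confidence"],2)) for r in find_in(c,l)][:4],[(np.round(r["point"],1),round(r["confidence"],2)) for r in landmark_of(c,l)][:4])
print(monitor.sense())
E
```

```text
pics
{'intrinsics': array([[437.4586,   0.    , 254.8293],
       [  0.    , 437.4586, 196.3286],
       [  0.    ,   0.    ,   1.    ]]), 'view': array([[-0.0026, -0.9999, -0.0165, -0.0377],
       [ 0.9868, -0.0052,  0.1617, -0.5758],
       [-0.1617, -0.0159,  0.9867, -0.8163],
       [ 0.    ,  0.    ,  0.    ,  1.    ]])}
top cover [(array([223.7, 195.9,  84.8,  99.8]), 0.74)] [(array([226.6, 201.2]), 0.69)]
top key [(array([330.5, 215.1,  26.6,  27.5]), 0.94)] [(array([325.2, 215.1]), 0.81)]Traceback (most recent call last):
  File "<stdin>", line 6, in <module>
ValueError: it knows: cover, key
```

```bash
python3 - <<'E'
from h import *
np.set_printoptions(precision=4,suppress=True)
snap("side","side0.png"); print(camera_model("side"))
for l in("cover","key"):
    print(l,[(np.round(r["bbox"],1),round(r["confidence"],2)) for r in find_in("side",l)][:4],[(np.round(r["point"],1),round(r["confidence"],2)) for r in landmark_of("side",l)][:4])
print(monitor.sense())
im=cv2.imread("pics/top0.png"); c=im[130:260,160:360]; cv2.imwrite("pics/topc.png",cv2.resize(c,(800,520),interpolation=cv2.INTER_CUBIC))
E
```

```text
{'intrinsics': array([[489.3864,   0.    , 256.7492],
       [  0.    , 489.3864, 194.3046],
       [  0.    ,   0.    ,   1.    ]]), 'view': array([[-0.9507, -0.309 , -0.0259,  0.5196],
       [ 0.1156, -0.4307,  0.8951, -0.1113],
       [-0.2877,  0.848 ,  0.4452, -0.7141],
       [ 0.    ,  0.    ,  0.    ,  1.    ]])}
cover [(array([233.8, 217.1, 107.3,  68.9]), 0.62)] [(array([238.5, 222.7]), 0.96)]
key [(array([286.6, 153.1,  32.5,  60.9]), 0.63)] [(array([287.8, 181.1]), 0.9)]
{'t': 0.55, 'joints': array([63.9662, 28.1261, 89.3197,  0.0008, 62.5486, -6.0486]), 'qd': array([ 0.0295,  0.0204, -0.025 , -0.0323, -0.0005, -0.1966]), 'effort': array([ -0.0016, -61.7932, -26.1744,  -0.0001,   0.0004,   0.    ]), 'eef_pos': array([0.2136, 0.5874, 0.2313]), 'ee_rot': array([179.9944,  -0.0001, 160.0144]), 'contact_force': array([-0.0123, -0.097 ,  0.2047]), 'moment': array([-0.0034, -0.0152, -0.047 ]), 'grasp_force': 0.0, 'gripper_width': 0.08546517041306745}
```

View pics/topc.png

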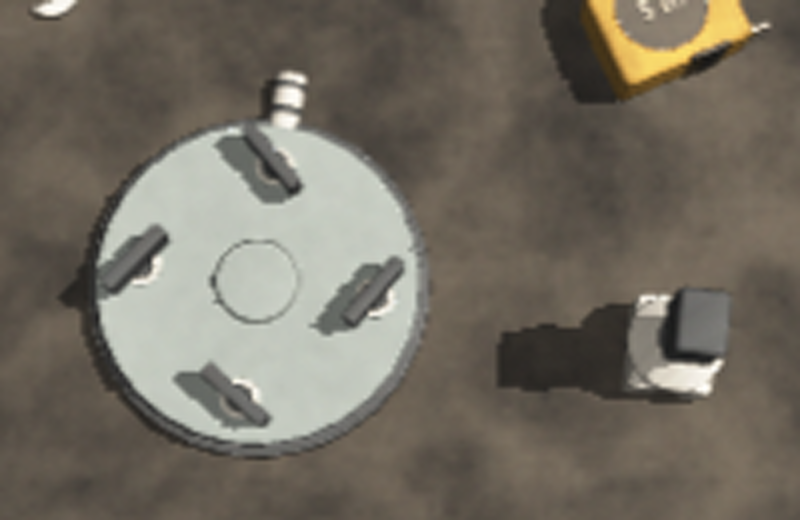

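View pics/side0.png

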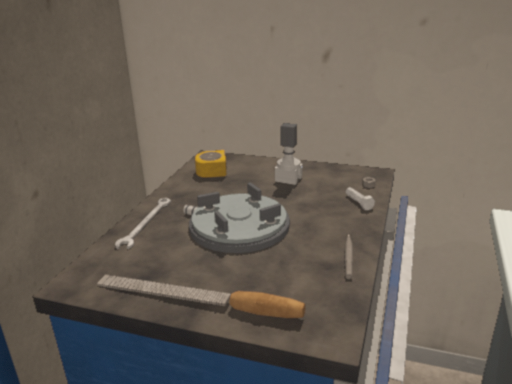

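The top picture shows the cover (hub at px 224,200), its stub pointing up (232,152) and four dark bars. The key stands to the right, with its handle top near px (336,211). The side view agrees: key at (288,155), cover at (239,215).

```bash
python3 - <<'E'
from h import *
np.set_printoptions(precision=4,suppress=True)
A=lambda p,z:atz("top",(160+p[0]/4-.375,130+p[1]/4-.375),z)
print("camera",ray("top",(0,0))[0])
C=A((256,281),.028); print("hub",C, "cover side", atz("side",(238.5,222.7),0),"cover top lm",atz("top",(226.6,201.2),0))
for p in((290,75),(284,122)): 
  q=A(p,.011)-C; print("stub",np.degrees(np.arctan2(q[1],q[0])),np.linalg.norm(q[:2]))
for n,a,b in(("stub",(250,130),(296,190)),("left",(165,230),(107,292)),("across",(205,368),(265,422)),("right",(398,262),(350,322))):
  a=A(a,.05);b=A(b,.05);m=(a+b)/2-C;d=a-b
  print(n,(a+b)[:2]/2,"r",np.linalg.norm(m[:2]),"az",np.degrees(np.arctan2(m[1],m[0])),"len",np.linalg.norm(d),"dir",np.degrees(np.arctan2(d[1],d[0])))
k=[A(p,.12) for p in((681,289),(728,292),(725,358),(675,354))]
print("key top",np.array(k),np.mean(k,0)); 
for i in range(4): d=k[(i+1)%4]-k[i]; print(np.linalg.norm(d),np.degrees(np.arctan2(d[1],d[0])))
print("key lm",atz("side",(287.8,181.1),0),atz("top",(325.2,215.1),0))
# enlarged views
im=cv2.imread("pics/top0.png"); a=cv2.resize(im[190:240,305:350],None,fx=9,fy=9,interpolation=cv2.INTER_CUBIC)
im=cv2.imread("pics/side0.png"); b=cv2.resize(im[115:190,265:312],None,fx=6,fy=6,interpolation=cv2.INTER_CUBIC)
cv2.imwrite("pics/key.png",np.hstack([a,b]))
E
```

```text
camera [ 0.4361 -0.0537  0.8979]
hub [0.5718 0.0232 0.028 ] cover side [0.5763 0.0132 0.    ] cover top lm [0.5733 0.0195 0.    ]
stub -7.820541627378614 0.11275933545430425
stub -8.13614088892752 0.08733146629979964
stub [0.6292 0.0134] r 0.05821624729152945 az -9.708372958251756 len 0.0383725705486472 dir 37.003460652169245
left [0.5787 0.0805] r 0.05770098106858133 az 83.14878004886359 len 0.041643705701521726 dir -42.278585593059624
across [0.5124 0.031 ] r 0.059919111922394554 az 172.50834103556127 len 0.039576266700106714 dir 48.16673835823439
right [ 0.5626 -0.0367] r 0.060611984276902585 az -98.678975874867 len 0.037847128052578526 dir -38.541613216502085
key top [[ 0.5528 -0.1757  0.12  ]
 [ 0.5514 -0.1967  0.12  ]
 [ 0.5217 -0.1943  0.12  ]
 [ 0.5235 -0.1722  0.12  ]] [ 0.5373 -0.1847  0.12  ]
0.021009549643480837 -93.99990134190473
0.029793267112781522 175.4593713886267
0.022232962906458896 85.1262075711302
0.029491123691314968 -6.91926418044913
key lm [ 0.5365 -0.1784  0.    ] [ 0.5433 -0.1841  0.    ]
```

View pics/key.png

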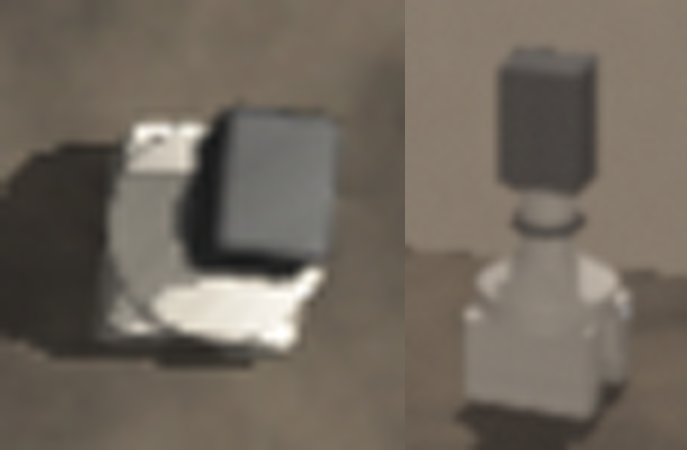

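The key's handle is at (0.537, -0.185), key yaw about -6°. I'll fly above it.

{"method": "apply_moves", "body": {"hand": [1,1,1,1,1,1,1,1,1,1,1,1], "xyz": [[-0.0406,-0.0439,0],[-0.0406,-0.0439,0],[-0.0406,-0.0439,0],[-0.0406,-0.0439,0],[-0.0406,-0.0439,0],[-0.0406,-0.0439,0],[-0.0406,-0.0439,0],[-0.0406,-0.0439,0],[-0.0406,-0.0439,0],[-0.0406,-0.0439,0],[-0.0406,-0.0439,0],[-0.0406,-0.0439,0]], "turn": [0,0,0,0,0,0,0,0,0,0,0,0], "grip_force": 60}}

```text
t: 2.05
eef_pos: [0.4919, -0.0763, 0.2315]
ee_rot: [180.0, 0.0, 160.0]
contact_force: [1.5, 1.4, 0.5]
gripper_width: 0.0856
grasp_force: 0.0
```

{"method": "apply_moves", "body": {"hand": [1,1,1,1,1], "xyz": [[-0.0406,-0.0439,0],[-0.0406,-0.0439,0],[0,0,0],[0,0,0],[0,0,0]], "turn": [0,0,-0.125,-0.125,0]}}

```text
t: 2.68
eef_pos: [0.5377, -0.1846, 0.2313]
ee_rot: [180.0, -0.0, 174.3]
contact_force: [0.2, 0.5, -0.6]
gripper_width: 0.0856
grasp_force: 0.0
```

{"method": "apply_moves", "body": {"hand": [1,1,1,1,1,1,0,0,0,0,0,0], "xyz": [[0,0,0.03],[0,0,0.03],[0,0,0.03],[0,0,0.03],[0,0,0.031],[0,0,0],[0,0,0],[0,0,0],[0,0,0],[0,0,0],[0,0,0],[0,0,0]], "turn": [0,0,0,0,0,0,0,0,0,0,0,0], "grip_force": 60}}

```text
t: 4.18
eef_pos: [0.5381, -0.1848, 0.0811]
ee_rot: [-180.0, 0.1, 174.3]
contact_force: [-1.4, -1.0, 6.6]
gripper_width: 0.0235
grasp_force: 58.4
```

{"method": "apply_moves", "body": {"hand": [0,0,0,0,0,0,0,0,0,0,0,0], "xyz": [[0,0,-0.03],[0,0,-0.03],[0,0,-0.03],[-0.0144,0.0414,0],[-0.0144,0.0414,0],[-0.0144,0.0414,0],[-0.0144,0.0414,0],[-0.0144,0.0414,0],[0,0,0],[0,0,0],[0,0,0],[0,0,0]], "turn": [0,0,0,0,0,0,0,-0.156,-0.156,-0.156,-0.156,-0.156]}}

```text
t: 5.68
eef_pos: [0.6293, 0.0146, 0.1698]
ee_rot: [179.9, -0.1, -140.7]
contact_force: [0.6, 0.0, -4.3]
gripper_width: 0.0235
grasp_force: 60.4
```

```bash
python3 - <<'E'
from h import *
s=monitor.sense(); print(s["eef_pos"],s["ee_rot"],s["joints"],s["contact_force"])
im=snap("side","side1.png"); t=snap("top","top1.png")
cv2.imwrite("pics/v1.png",np.hstack([cv2.resize(cv2.imread("pics/side1.png")[100:250,170:310],None,fx=3,fy=3,interpolation=cv2.INTER_CUBIC),cv2.resize(cv2.imread("pics/top1.png")[140:290,175:285],None,fx=3,fy=3,interpolation=cv2.INTER_CUBIC)]))
E
```

```text
[0.62933439 0.0145533  0.16977107] [ 1.79939142e+02 -5.05690275e-02 -1.40676949e+02] [-4.68786180e+00  3.21521640e+01  9.23885752e+01  1.04726725e-02
  5.55379150e+01 -1.34016818e+02] [ 0.64600329  0.02292355 -4.30059308]
```

View pics/v1.png

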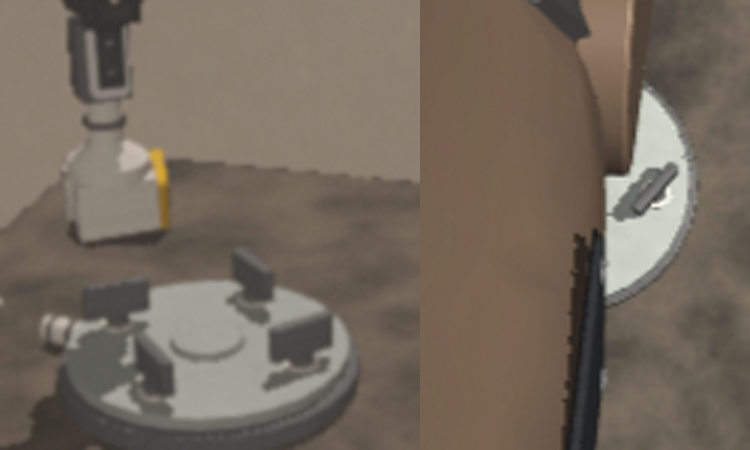

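The key hangs over the stub screw (crop 115,190), with the stub bar below it (crop 117,298), both broadside to the side camera. I'll check the positions through the side camera.

```bash
python3 - <<'E'
from h import *
np.set_printoptions(precision=4,suppress=True)
S=lambda p,z:atz("side",(170+p[0]/3-.33,100+p[1]/3-.33),z)
print("hub",S((207,335),.028))
# bar top edge mid (stub: broadside) from side; across: broadside too
for n,a,b in(("stub",(83,287),(148,279)),("across",(270,337),(331,318))): 
  a=S(a,.05);b=S(b,.05); print(n,(a+b)/2,"dir",np.degrees(np.arctan2(*(a-b)[1::-1])),np.linalg.norm(a-b))
s=monitor.sense();p=s["eef_pos"]
kb=np.array([p[0],p[1],p[2]-.0811])
y=np.radians(39.3);R=np.array([[np.cos(y),-np.sin(y)],[np.sin(y),np.cos(y)]])
for q in((23,20),(23,-20),(-23,20),(-23,-20)):
  w=kb.copy(); w[:2]+=R@np.array(q)/1000; u=proj("side",w); print(q,(u-[170,100])*3+1)
E
```

```text
hub [0.5717 0.0217 0.028 ]
stub [0.6307 0.0135 0.05  ] dir 30.94787916266511 0.03842370332931668
across [0.51   0.0378 0.05  ] dir 49.05666865933322 0.03968724712224555
(23, 20) [ 82.5902 243.9817]
(23, -20) [ 64.6158 217.5613]
(-23, 20) [161.1319 229.825 ]
(-23, -20) [140.4204 204.3926]
```

Geometry agrees within about 2 mm. Lowering.

{"method": "apply_moves", "body": {"hand": [0,0,0,0,0,0,0], "xyz": [[0.0,0,0.012],[0,0,0.012],[0,0,0.01],[0,0,0.006],[0,0,0.004],[0,0,0.003],[0,0,0]], "turn": [0,0,0,0,0,0,0]}}

```text
t: 6.65
eef_pos: [0.6298, 0.0144, 0.1233]
ee_rot: [180.0, 0.0, -141.0]
contact_force: [0.7, -0.3, -4.1]
gripper_width: 0.0236
grasp_force: 60.4
```

Bottom at about 0.042, with the bar in the flare and no contact force.

{"method": "apply_moves", "body": {"hand": [0,0,0,0,0,0], "xyz": [[0.0,0,0.004],[0,0,0.004],[0,0,0.004],[0,0,0.004],[0,0,0],[0,0,0]], "turn": [0,0,0,0,0,0]}}

```text
t: 7.4
eef_pos: [0.6298, 0.0144, 0.1074]
ee_rot: [-180.0, 0.0, -141.0]
contact_force: [0.3, -0.7, -3.7]
gripper_width: 0.0232
grasp_force: 60.3
```

{"method": "apply_moves", "body": {"hand": [0,0,0,0,0,0,0,0,0,0], "xyz": [[0,0,0],[0,0,0],[0,0,0],[0,0,0],[0,0,0],[0,0,0],[0,0,0],[0,0,0],[0,0,0],[0,0,0]], "turn": [0.11,0.11,0.11,0.11,0.11,0.11,0.11,0.11,0,0]}}

```text
t: 8.65
eef_pos: [0.6297, 0.0145, 0.1074]
ee_rot: [180.0, -0.0, 168.7]
contact_force: [0.6, 1.1, -3.4]
gripper_width: 0.0232
grasp_force: 60.6
```

{"method": "apply_moves", "body": {"hand": [0,0,0,0,0,0,0,0,0,0,0,0], "xyz": [[0,0,-0.01],[0,0,-0.02],[0,0,-0.025],[0,0,-0.01],[0.04,-0.002,0],[0.04,-0.002,0],[0.0388,-0.002,0],[0,0,0],[0,0,0],[0,0,0],[0,0,0],[0,0,0]], "turn": [0,0,0,0,0,-0.15,-0.15,-0.15,-0.15,-0.15,-0.15,-0.147]}}

```text
t: 10.15
eef_pos: [0.5115, 0.0262, 0.1723]
ee_rot: [180.0, -0.0, -131.1]
contact_force: [0.3, -0.4, -3.6]
gripper_width: 0.0232
grasp_force: 60.5
```

```bash
python3 - <<'E'
from h import *
s=monitor.sense(); print(s["eef_pos"],s["ee_rot"],s["joints"],s["contact_force"])
im=snap("side","side2.png")
cv2.imwrite("pics/v2.png",cv2.resize(cv2.imread("pics/side2.png")[120:265,170:310],None,fx=4,fy=4,interpolation=cv2.INTER_CUBIC))
E
```

```text
[0.5115322  0.0261809  0.17227327] [ 1.79986978e+02 -7.16384597e-03 -1.31092513e+02] [-4.46327700e+00  2.33407687e+01  1.08859219e+02  2.72683587e-03
  4.78147373e+01 -1.43372595e+02] [ 0.26861667 -0.38194092 -3.64591285]
```

View pics/v2.png

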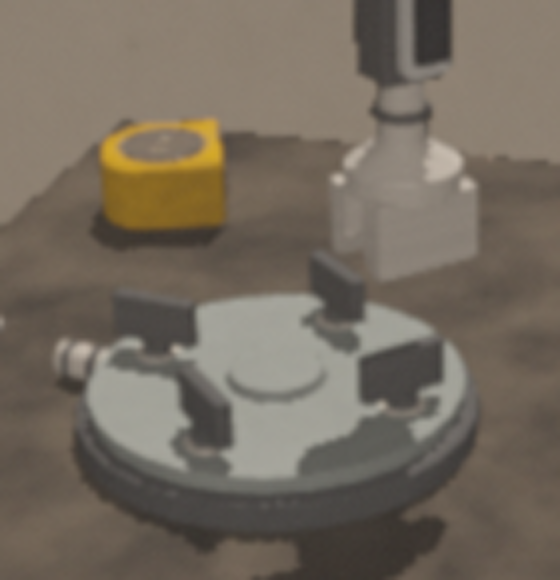

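The stub bar has turned: its top edge now runs from crop (117,292) to (195,304), towards the hub at (277,370). The key hangs over the across bar (400,370).

```bash
python3 - <<'E'
from h import *
np.set_printoptions(precision=4,suppress=True)
S=lambda p,z:atz("side",(170+p[0]/4-.375,120+p[1]/4-.375),z)
print("hub",S((276,367),.028))
for n,a,b in(("stub",(117,290),(195,303)),("across",(360,356),(440,338)),("left",(180,362),(228,410)),("right",(311,253),(361,289))): 
  a=S(a,.05);b=S(b,.05); print(n,(a+b)/2,"dir",np.degrees(np.arctan2(*(a-b)[1::-1])),np.linalg.norm(a-b))
# predicted stub bar face corners for candidate angles: top-front edge
c=np.array([.630,.0142])
for d in(-15,-8,-3,5):
  e=np.radians(d);u=np.array([np.cos(e),np.sin(e)]);v=np.array([-u[1],u[0]])
  print(d,[((proj("side",[*(c+s*.02*u+.004*v),z])-[170,120])*4+1.5).round(0) for s in(1,-1) for z in(.05,.03)])
E
```

```text
hub [0.5717 0.0218 0.028 ]
stub [0.6306 0.0124 0.05  ] dir -4.442194460368464 0.03865789067671345
across [0.5129 0.0297 0.05  ] dir 41.15261863932899 0.0365581613827718
left [0.58   0.0822 0.05  ] dir -43.63804821042883 0.04647416896069015
right [ 0.5621 -0.0331  0.05  ] dir -41.54894175084253 0.044889931913474956
-15 [array([114., 292.]), array([118., 332.]), array([186., 312.]), array([189., 353.])]
-8 [array([112., 294.]), array([115., 334.]), array([190., 310.]), array([193., 351.])]
-3 [array([110., 296.]), array([114., 336.]), array([193., 309.]), array([195., 349.])]
5 [array([109., 299.]), array([113., 339.]), array([196., 306.]), array([199., 347.])]
```

Stub screw is within tolerance (about -5° against the cover line of -8°). I'll nudge, then lower onto the across screw.

{"method": "apply_moves", "body": {"hand": [0,0,0,0,0,0,0,0], "xyz": [[-0.004,0.0022,0],[0,0,0.012],[0,0,0.012],[0,0,0.012],[0,0,0.006],[0,0,0.004],[0,0,0.003],[0,0,0]], "turn": [0.05,0,0,0,0,0,0,0]}}

```text
t: 11.2
eef_pos: [0.5127, 0.0307, 0.1233]
ee_rot: [-180.0, 0.0, -134.3]
contact_force: [-0.1, 0.1, -3.3]
gripper_width: 0.0232
grasp_force: 60.4
```

{"method": "apply_moves", "body": {"hand": [0,0,0,0,0,0], "xyz": [[0.0,0,0.004],[0,0,0.004],[0,0,0.004],[0,0,0.004],[0,0,0],[0,0,0]], "turn": [0,0,0,0,0,0]}}

```text
t: 11.95
eef_pos: [0.5128, 0.0307, 0.1073]
ee_rot: [-180.0, 0.0, -134.3]
contact_force: [-0.2, 0.5, -3.5]
gripper_width: 0.0232
grasp_force: 60.4
```

{"method": "apply_moves", "body": {"hand": [0,0,0,0,0,0,0,0,0,0,0], "xyz": [[0,0,0],[0,0,0],[0,0,0],[0,0,0],[0,0,0],[0,0,0],[0,0,0],[0,0,0],[0,0,0],[0,0,0],[0,0,0]], "turn": [0.112,0.112,0.112,0.112,0.112,0.112,0.112,0.112,0.112,0,0]}}

```text
t: 13.32
eef_pos: [0.5127, 0.0307, 0.1074]
ee_rot: [180.0, -0.0, 168.1]
contact_force: [-0.2, 2.0, -2.9]
gripper_width: 0.0232
grasp_force: 60.5
```

{"method": "apply_moves", "body": {"hand": [0,0,0,0,0,0,0,0,0,0], "xyz": [[0,0,-0.01],[0,0,-0.02],[0,0,-0.025],[0,0,-0.01],[-0.0137,-0.0412,0],[-0.0137,-0.0412,0],[-0.0137,-0.0412,0],[-0.0137,-0.0412,0],[-0.0137,-0.0412,0],[0,0,0]], "turn": [0,0,0,0,0,0,0,0,0,0]}}

```text
t: 14.58
eef_pos: [0.5368, -0.1878, 0.1719]
ee_rot: [-180.0, 0.0, 167.8]
contact_force: [0.2, 0.1, -4.7]
gripper_width: 0.0234
grasp_force: 61.3
```

```bash
python3 - <<'E'
from h import *
s=monitor.sense(); print(s["eef_pos"],s["ee_rot"],s["contact_force"])
snap("top","top3.png");snap("side","side3.png")
cv2.imwrite("pics/v3.png",np.hstack([cv2.resize(cv2.imread("pics/side3.png")[180:255,180:300],None,fx=4,fy=4,interpolation=cv2.INTER_CUBIC),cv2.resize(cv2.imread("pics/top3.png")[160:235,180:250],None,fx=4,fy=4,interpolation=cv2.INTER_CUBIC)]))
E
```

```text
[ 0.5367864  -0.18778196  0.17188538] [-1.79979256e+02  8.67628182e-03  1.67830794e+02] [ 0.1542113   0.0532915  -4.65286881]
```

View pics/v3.png

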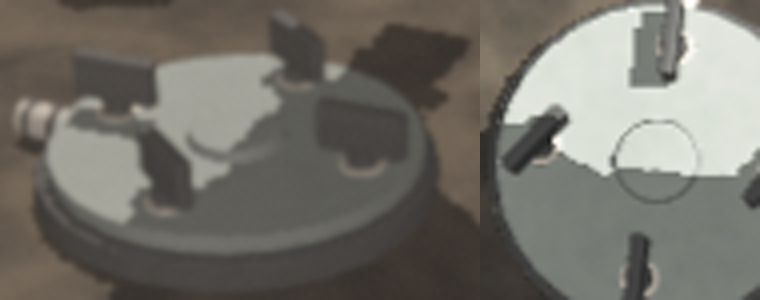

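Both bars now lie along the line stub–hub–across (top crop: stub bar 677,0→667,80, across bar 640,236→633,296, about -7°, matching the cover's -8°). The left and right bars are unchanged. Setting the key down.

{"method": "apply_moves", "body": {"hand": [0,0,0,0,0,0,0,1,1,1,1,1], "xyz": [[0,0,0.03],[0,0,0.03],[0,0,0.02],[0,0,0.006],[0,0,0.0025],[0,0,0.002],[0,0,0],[0,0,0],[0,0,0],[0,0,0],[0,0,0],[0,0,0]], "turn": [0,0,0,0,0,0,0,0,0,0,0,0]}}

```text
t: 16.18
eef_pos: [0.5368, -0.1851, 0.0818]
ee_rot: [180.0, 0.0, 168.0]
contact_force: [0.4, -0.3, -0.2]
gripper_width: 0.0854
grasp_force: 0.0
```

{"method": "apply_moves", "body": {"hand": [1,1,1,1,1,1,1,1], "xyz": [[0,0,0],[0,0,-0.02],[0,0,-0.03],[0,0,-0.04],[0,0,-0.04],[0,0,-0.02],[0,0,0],[0,0,0]], "turn": [0,0,0,0,0,0,0,0]}}

```text
t: 17.18
eef_pos: [0.5364, -0.1849, 0.2307]
ee_rot: [180.0, -0.1, 168.0]
contact_force: [0.5, 0.0, -0.5]
gripper_width: 0.0854
grasp_force: 0.0
```

```bash
python3 - <<'E'
from h import *
s=monitor.sense(); print(s["t"],s["eef_pos"],s["contact_force"],s["gripper_width"])
snap("side","side4.png")
cv2.imwrite("pics/v4.png",cv2.resize(cv2.imread("pics/side4.png")[90:255,180:330],None,fx=3,fy=3,interpolation=cv2.INTER_CUBIC))
E
```

```text
17.175 [ 0.53641188 -0.18492898  0.23074931] [ 0.49647886  0.00695622 -0.54372304] 0.08542959687879714
```

View pics/v4.png

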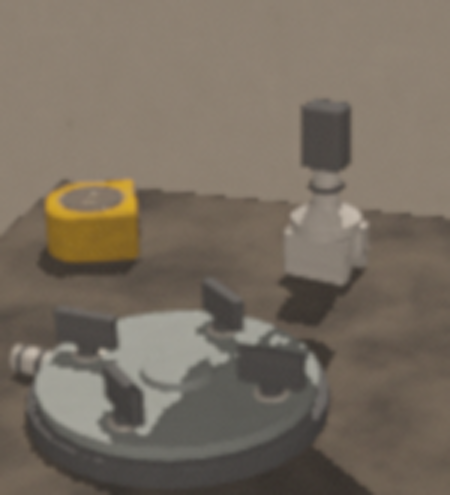

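The key stands upright and released at crop (325,190), off the cover. The bars are as wanted.

```bash
python3 -c "
from cell import manip; print(manip.sign_off())"
```

```text
the job is handed in; nothing more can be done
None
```

I turned the stub screw and then the across screw with the key until both bars pointed at the middle of the cover, left the other two screws alone, stood the key upright on the cabinet top off the cover, and handed the job in at about 17 s; the sign-off gave no verdict.

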